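# Shut the cabinet and hold the tote up off the bench

## Robot

A 6-joint arm with a two-finger parallel gripper is mounted at the origin on the work surface. World frame = base frame: x ahead of the robot, y to its left, z up, the work surface at z = 0. Lengths are in m, angles in rad, forces in N, time in s.
With the tool pointing down it reaches from about 0.35 to 0.975 m from the base axis. Payload 4.9 kg.
Tool frame: the origin (TCP) lies at the very end of the fingers, on their centre line; the grasp point (between the pads) lies 19 mm behind it (robot.grip_depth is the distance from the TCP to the grasp point, in m); y points along the fingers, z is the direction in which the jaws open and shut, and the axes are right-handed (so a half turn about y gives the same grasp; the last joint's range is limited). The gripper opens to 85 mm and grips with 20 to 120 N. Pads are 22 mm wide; open, the fingers measure 114 mm over their backs; the gripper's body (76 mm by 85 mm) begins 54 mm behind the grasp point. The pads swing forward as they close: fully open they stand 13 mm farther back than shut.
Start: joints at [-1.438, 0.053, 1.613, -0, 1.476, -0.119], TCP at [0.156, -0.605, 0.231] pointing down, gripper open.
Joint ranges: [-3.01, 3.01], [-1.01, 2.22], [0.06, 2.58], [-1.02, 4.17], [0.09, 2.62], [-3.14, 3.14]. Speed limits (rad/s): [2.57, 2.57, 3.14, 3.14, 3.14, 3.14].

## Interface

Orientations are given as a 3x3 rotation matrix whose columns are the frame's x, y, z axes.
In Python, from plant import robot, planner, imaging, job, get_t, get_qpos, get_joint_vel, get_effort, get_ee_pos, get_orientation, get_force, get_ft_torque, get_finger_gap gives the robot as it stands. Calls block until the motion is done:
- robot.move_to(position, orientation): joint-space move of the TCP to a pose.
- robot.move_linear(position, ori=None, vel=0.15, force_limit=None): straight line of the TCP; ori=None keeps the orientation; vel is the mean speed in m/s. With force_limit (N) it stops when the force on the tool has changed by that much, and returns True; else False.
- robot.movej(angles): joint-space move.
- robot.command_gripper(opening, force=None): finger opening in m; force is the grip in N (None keeps the last); returns when the fingers have stopped.
- robot.sleep(seconds).
- planner.inverse_kinematics(position, orientation): joint angles nearest the present ones, or None.
- imaging.snapshot(name): name is "side" or "top" or "wrist"; returns a dict with "frame" (480x640x3 uint8, red, green, blue), "fovy" (degrees; the focal length in pixels is half the picture's height over the tangent of half this angle, whatever the lens; pixels are square), "cx", "cy" (the principal point, pixels), "world_to_cam" (4x4, takes a point from world to camera coordinates). Camera axes: x right, y down, z forward; pixel columns grow to the right and rows downward; lengths in m; the calibration is good to about 2 mm. A picture is of the moment at which its call begins. There is no depth.
A pose or a line that the arm cannot do raises robot.Unreachable and nothing moves.
- job.finish_job(): hands the job in, once; it reports no verdict.
Readings, each from a call of its own:
- get_t(): time.
- get_qpos(): joint angles.
- get_joint_vel(): joint speeds.
- get_effort(): joint torques, N m.
- get_ee_pos(): TCP position.
- get_orientation(): TCP orientation.
- get_force(): force on the tool from outside, world axes, zero at the start.
- get_ft_torque(): the same for the moment, N m.
- get_finger_gap(): finger opening in m.
Only numpy, scipy, OpenCV 4.12 (cv2) and the standard library are available. Lean on these libraries where they do the work, as an engineer would, in place of code of your own. Each camera call takes 0.05 s, during which the arm holds its last target.

## Task

I want to wipe the bench. First push the small cabinet's open door fully shut, until it seats on its catch; then take the wooden tote with the sockets in it by its grip bar and lift it straight up, about 10 cm clear of the bench, keeping it level so that the sockets stay in. Finish while holding it there, still and level in the gripper, with the door still shut; do not shift the tray without a handle or the other things on the bench.

Things in the scene. Friction and masses are not known exactly. Their poses are not given: they have to be found in the camera images.
- door (a joint): Hinge of the cabinet door, rad: 0 = fully shut, grows as it opens (starts 0.45 to 0.8). It swings with slight friction and stays where left. A sprung roller catch resists from about 0.09 to 0.035 rad (about 4 N at door_push), then pulls the door to 0 and holds it.
- door_push (a point): Point to push, on the door's outside face, 36 mm in from the free edge and 41 mm below the top edge. Own -x points out of that face, +y from hinge to free edge, z up. Plain wooden panel 216 wide, 216 high, 15 thick, top edge 218 mm above the bench. A small knob (24 across, 24 proud) sits 85 mm lower, 10 mm nearer the free edge.
- door_hinge (a point): Point on the vertical hinge axis, in the middle of the door's thickness (7.5 mm behind the outside face), at the height of door_push and 180 mm from it along the door. Seen from above the door shuts clockwise about it. Turns with the door.
- cabinet: Small wooden cabinet, 160 deep, 220 wide, 220 high (top flush with the door's), fixed on the bench to the robot's right. Origin: centre of its underside; its front (door side) faces its own -x.
- tote_grip (a point): Centre of the tote's wooden grip bar, 135 mm above its underside. The bar runs along this x axis: 200 long, 26 wide, 28 high, between two end boards (50 wide, 152 high). The tote is a plywood carrier 220 x 130 mm, walls 55 high; under the bar only the sockets (tops at 48 mm). 0.6 to 0.9 kg in all, balanced to within 7 mm of the bar's centre.
- tote_base (a point): Centre of the tote's underside (135 mm under tote_grip); at height 0 while it stands on the bench.
- socket0_mid (a point): Centre of steel socket 0, an upright cylinder 30 mm across and 40 high, standing loose in the tote.
- socket1_mid (a point): Centre of steel socket 1, an upright cylinder 30 mm across and 40 high, standing loose in the tote.
- socket2_mid (a point): Centre of steel socket 2, an upright cylinder 30 mm across and 40 high, standing loose in the tote.
- socket3_mid (a point): Centre of steel socket 3, an upright cylinder 30 mm across and 40 high, standing loose in the tote.
- jar: Origin under the middle of a glass jar with steel lid, 64 across, 95 high. Leave alone.
- mug: Origin under the middle of a white mug, 80 across, 90 high. Leave alone.
- tape_mid (a point): Centre of a grey tape measure, 68 x 34 x 62. Leave alone.
- wrench_mid (a point): Middle of a flat steel wrench, 180 long, lying on the bench. Leave alone.
- driver_mid (a point): Middle of a screwdriver lying on the bench. Leave alone.
- level_mid (a point): Centre of an aluminium spirit level standing on edge, 360 long, 24 thick, 50 high. Leave alone.
- tote: The tote itself; same place and axes as tote_base.
- tray: Open plywood tray, the same 220 x 130 x 55 mm as the tote's lower part, but without grip bar or end boards. Origin: centre of its underside. Leave it alone.

How it is judged:
By the outcome, as a careful person would: the job done as asked, in the order asked, and still so for the second after the job is handed in, while the arm keeps its last pose, push and grip.
It also fails if it takes over 53 s, if anything falls off the work surface, if the arm or the gripper's body presses on something with over 40 N, if the wrist force passes 120 N, or if a joint passes its speed limit or range.

## Working session

There is one attempt and no reset: what is moved stays moved. The work goes in short steps, each a Python script; the robot and the scene stay as the last script left them, time stands still between calls to the robot, and variables do not carry over. Pictures are saved under pics/ and viewed, and the job is handed in when it is done.

```bash
ls; mkdir -p pics
cat > h.py <<'E'
import numpy as np, cv2
from plant import *
def snap(n,f=None):
    s=imaging.snapshot(n)
    if f: cv2.imwrite('pics/'+f,s['frame'][:,:,::-1])
    return s
def K(s):
    f=240/np.tan(np.radians(s['fovy'])/2); return f,s['cx'],s['cy']
def ray(s,u,v):
    f,cx,cy=K(s); T=np.array(s['world_to_cam']); R=T[:3,:3]; o=-R.T@T[:3,3]
    d=R.T@np.array([(u-cx)/f,(v-cy)/f,1]); return o,d
def onz(s,u,v,z):
    o,d=ray(s,u,v); return o+d*(z-o[2])/d[2]
def proj(s,p):
    f,cx,cy=K(s); T=np.array(s['world_to_cam']); c=T[:3,:3]@np.array(p)+T[:3,3]
    return np.array([f*c[0]/c[2]+cx,f*c[1]/c[2]+cy])
E
python3 - <<'E'
from h import *
import pickle
d={}
for n in ['top','side','wrist']:
    d[n]=snap(n,n+'0.png'); s=d[n]; print(n,s['fovy'],s['cx'],s['cy'],ray(s,s['cx'],s['cy']),s.keys())
pickle.dump(d,open('s0.pkl','wb'))
print(get_t(),get_ee_pos(),get_orientation(),get_finger_gap(),get_force())
E
```

```text
pics
top 54.169739553467316 313.97567145409823 233.30298585719072 (array([0.48009161, 0.07126758, 1.24189989]), array([ 0.09266701, -0.00977515, -0.99564917])) dict_keys(['frame', 'fovy', 'cx', 'cy', 'world_to_cam'])
side 45.71360082750563 307.67078757200335 236.5154279228503 (array([-0.249754  ,  0.84288237,  0.93987901]), array([ 0.60333568, -0.55478827, -0.57288397])) dict_keys(['frame', 'fovy', 'cx', 'cy', 'world_to_cam'])
wrist 66.38079684464194 319.94171607710695 229.90194063526064 (array([ 0.23405274, -0.58563322,  0.37357244]), array([-0.29994324, -0.07565713, -0.95095218])) dict_keys(['frame', 'fovy', 'cx', 'cy', 'world_to_cam'])
0.15 [ 0.15562494 -0.60481294  0.23031736] [[-9.68472152e-01 -2.35121262e-04  2.49121728e-01]
 [-2.49121776e-01  1.62751125e-03 -9.68470801e-01]
 [-1.77740337e-04 -9.99998648e-01 -1.63477314e-03]] 0.0850446032564147 [-0.46849344 -0.20123908  0.52274601]
```

View pics/top0.png

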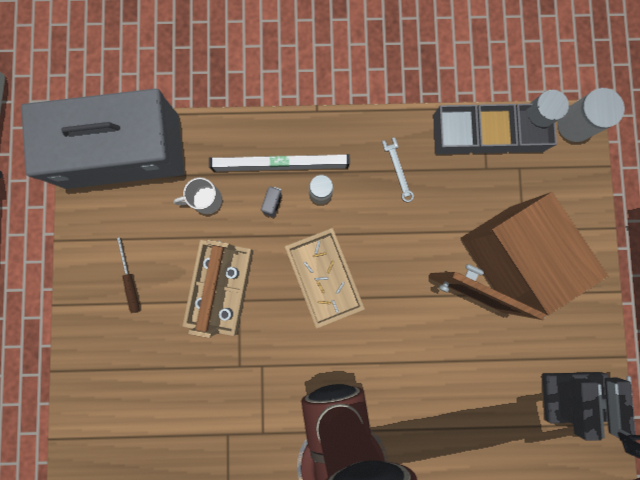

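View pics/side0.png

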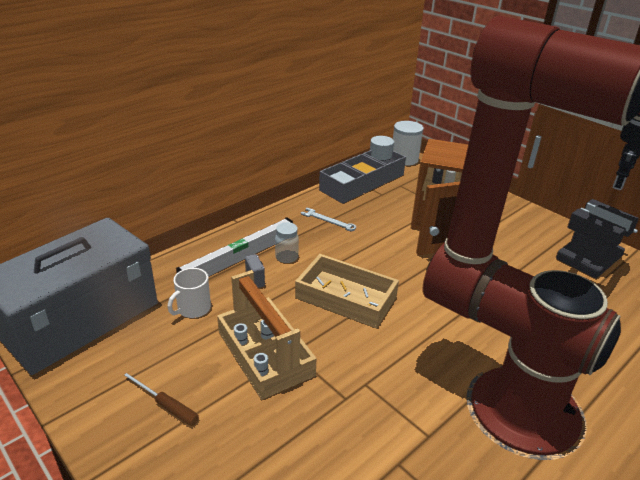

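View pics/wrist0.png

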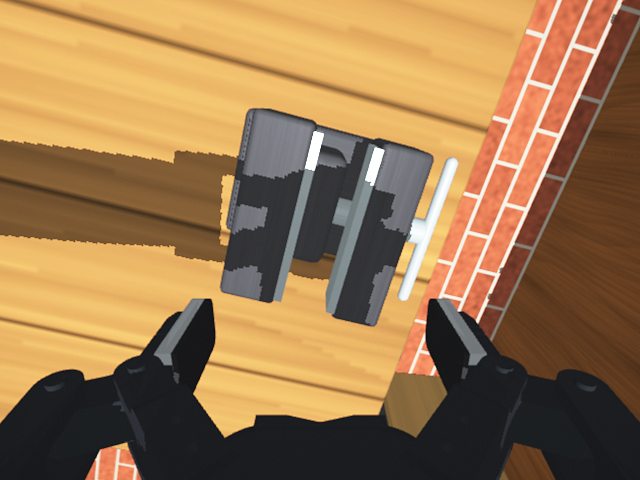

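Run:
```python
import cv2,numpy as np
a=cv2.imread('pics/top0.png')
cv2.imwrite('pics/z1.png',cv2.resize(a[185:330,420:620],None,fx=4,fy=4,interpolation=cv2.INTER_CUBIC))
cv2.imwrite('pics/z2.png',cv2.resize(a[230:345,170:370],None,fx=4,fy=4,interpolation=cv2.INTER_CUBIC))
```

```text
(no output)
```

View pics/z1.png

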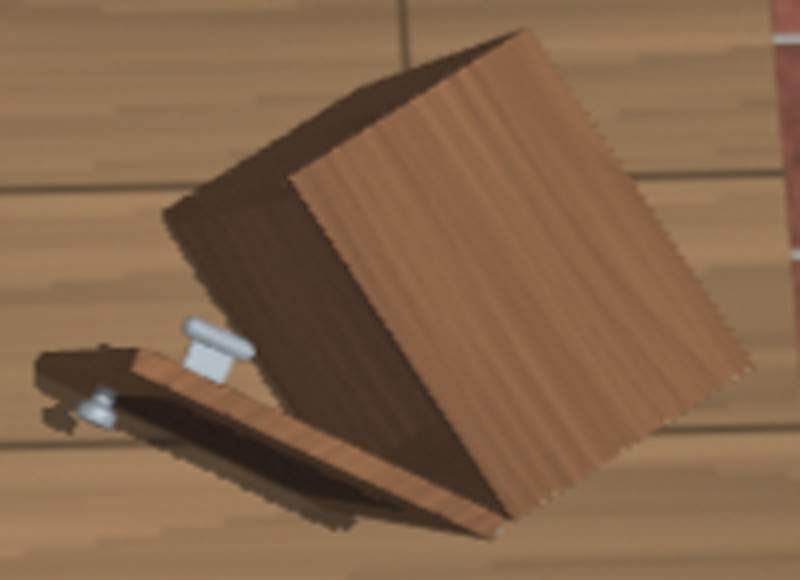

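View pics/z2.png

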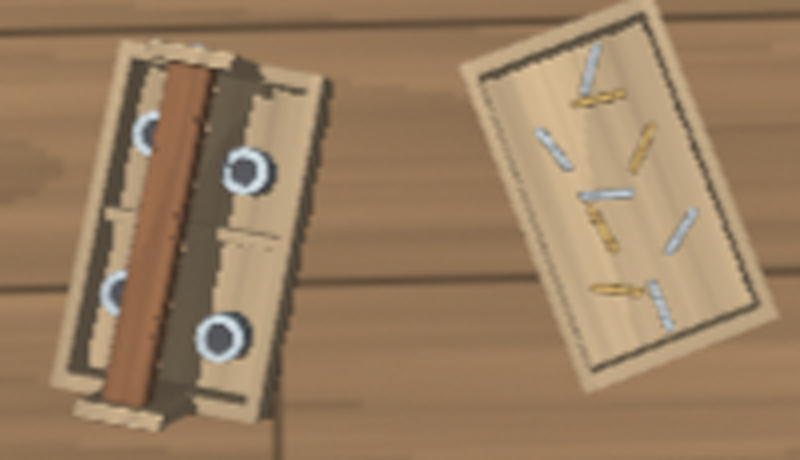

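Run:
```python
from h import *
import pickle
s=pickle.load(open('s0.pkl','rb'))['top']
g=lambda u,v,z,o:onz(s,o[0]+u/4-.375,o[1]+v/4-.375,z)
c=[g(*p,.22,(420,185)) for p in [(527,30),(290,178),(512,520),(750,368)]]
print('cab',np.round(c,3).tolist(),[np.linalg.norm(c[i]-c[i-1]) for i in range(4)])
d=[g(*p,.218,(420,185)) for p in [(140,349),(133,369),(490,538),(512,520)]]
print('door',np.round(d,3).tolist(),[np.linalg.norm(d[i]-d[i-1]) for i in range(4)])
ax=c[1]-c[2]; a0=np.arctan2(ax[1],ax[0])
for p,q in [(0,3),(1,2)]:
    e=d[p]-d[q]; print('door ang',np.arctan2(e[1],e[0])-a0)
b=[g(*p,.149,(170,230)) for p in [(168,63),(212,68),(150,405),(105,402)]]
print('bar',np.round(b,3).tolist(),[np.linalg.norm(b[i]-b[i-1]) for i in range(4)],np.mean(b,0))
e=b[0]+b[1]-b[2]-b[3]; print('bar ang',np.arctan2(e[1],e[0]))
t=[g(*p,.055,(170,230)) for p in [(125,40),(328,78),(258,420),(52,385)]]
print('tote rim',np.round(t,3).tolist(),np.mean(t,0),[np.linalg.norm(t[i]-t[i-1]) for i in range(4)])
e=t[0]+t[1]-t[2]-t[3]; print(np.arctan2(e[1],e[0]))
t=[g(*p,.055,(170,230)) for p in [(655,-2),(460,68),(588,392),(778,315)]]
print('tray',np.round(t,3).tolist())
S=pickle.load(open('s0.pkl','rb'))['side']
print('bar centre in side',proj(S,[*np.mean(b,0)[:2],.149]))
```

```text
cab [[0.655, -0.466, 0.22], [0.576, -0.33, 0.22], [0.388, -0.439, 0.22], [0.466, -0.575, 0.22]] [np.float64(0.21794381783796402), np.float64(0.15772282718819916), np.float64(0.21763413729335035), np.float64(0.15690437678977082)]
door [[0.484, -0.243, 0.218], [0.473, -0.239, 0.218], [0.378, -0.428, 0.218], [0.387, -0.44, 0.218]] [np.float64(0.21951076643481945), np.float64(0.011607818748252043), np.float64(0.21150351778309284), np.float64(0.01567679652454095)]
door ang 0.5875957621602943
door ang 0.576506428069393
bar [[0.559, 0.3, 0.149], [0.555, 0.274, 0.149], [0.363, 0.31, 0.149], [0.365, 0.336, 0.149]] [np.float64(0.1971330962150104), np.float64(0.02580270968044581), np.float64(0.19594006936368902), np.float64(0.025816342295567708)] [0.460574   0.30500442 0.149     ]
bar ang -0.18663818131867896
tote rim [[0.581, 0.346, 0.055], [0.554, 0.218, 0.055], [0.342, 0.264, 0.055], [0.366, 0.392, 0.055]] [0.46080589 0.30506995 0.055     ] [np.float64(0.21913762108318452), np.float64(0.13090320645193898), np.float64(0.21677439324521358), np.float64(0.1301558856830627)]
-0.2107721487036776
tray [[0.6, 0.01, 0.055], [0.558, 0.135, 0.055], [0.354, 0.058, 0.055], [0.399, -0.062, 0.055]]
bar centre in side [265.01844446 303.05593745]
```

```bash
cat >> h.py <<'E'
H=np.array([.383,-.434]); A0=.525
def down(xdir):
    x=np.array([xdir[0],xdir[1],0.]); x/=np.linalg.norm(x); y=np.array([0,0,-1.])
    return np.stack([x,y,np.cross(x,y)],1)
def doorpose(th,off,z=.160,sgn=1,r=.18):
    a=A0+th; y=np.array([np.cos(a),np.sin(a)]); n=np.array([-y[1],y[0]])
    p=H+r*y+(.0075+.011+off)*n
    return np.array([*p,z]),down(-n*sgn)
E
python3 - <<'E'
from h import *
print(get_qpos())
for sg in (1,-1):
  for th,off,z in [(.585,.035,.3),(.585,.035,.16),(.3,0,.16),(0,-.005,.16)]:
    print(sg,np.round(planner.inverse_kinematics(*doorpose(th,off,z,sg)),2),doorpose(th,off)[0])
for a in (-.2,-.2+np.pi):
    print(np.round(planner.inverse_kinematics(np.array([.4605,.305,.116]),down((np.cos(a),np.sin(a)))),2))
E
```

```text
[-1.43803453e+00  5.32581204e-02  1.61397069e+00 -1.76945097e-05
  1.47600816e+00 -1.19010001e-01]
1 [-0.69 -0.32  1.84  0.    1.62 -1.8 ] [ 0.41511919 -0.24898485  0.16      ]
1 [-0.69 -0.24  2.01  0.    1.37 -1.8 ] [ 0.41511919 -0.24898485  0.16      ]
1 [-0.66 -0.02  1.81 -0.    1.35 -1.49] [ 0.49155112 -0.2892281   0.16      ]
1 [-0.68  0.11  1.67 -0.    1.36 -1.2 ] [ 0.53199193 -0.33209979  0.16      ]
-1 [-0.69 -0.32  1.84 -0.    1.62  1.34] [ 0.41511919 -0.24898485  0.16      ]
-1 [-0.69 -0.24  2.01 -0.    1.37  1.34] [ 0.41511919 -0.24898485  0.16      ]
-1 [-0.66 -0.02  1.81 -0.    1.35  1.65] [ 0.49155112 -0.2892281   0.16      ]
-1 [-0.68  0.11  1.67  0.    1.36  1.94] [ 0.53199193 -0.33209979  0.16      ]
[ 0.45 -0.02  1.89 -0.    1.28 -0.92]
[ 0.45 -0.02  1.89  0.    1.28  2.22]
```

Run:
```python
from h import *
robot.command_gripper(0.0,40)
p=get_ee_pos(); robot.move_linear([p[0],p[1],.30],vel=.2)
robot.move_to(*doorpose(.585,.035,.30))
p,o=doorpose(.585,.035,.16); robot.move_linear(p,vel=.15)
print(get_t(),get_ee_pos(),get_force(),get_finger_gap())
snap('wrist','w1.png'); snap('top','t1.png')
```

```text
4.1083 [ 0.41569642 -0.24952638  0.1611758 ] [0.22549098 0.09276437 1.0050438 ] 9.64154540270322e-06
```

View pics/w1.png

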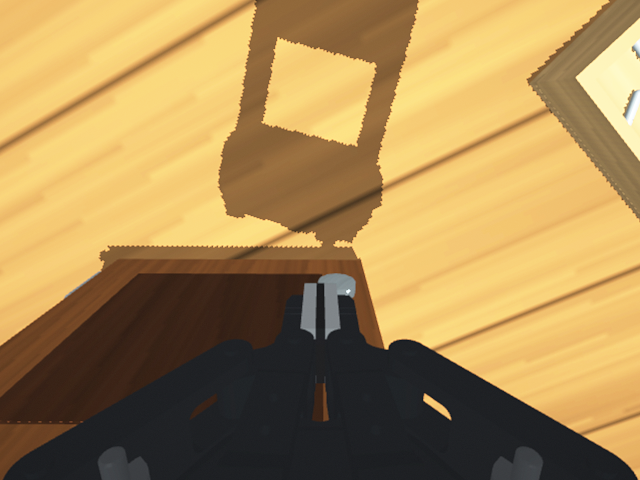

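View pics/t1.png

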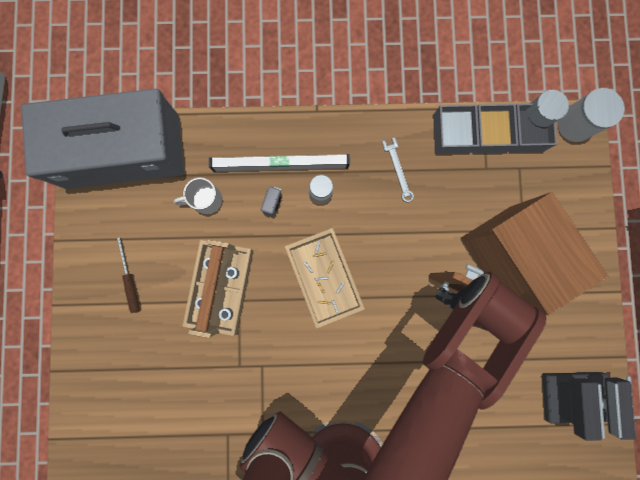

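The wrist view shows the closed fingertips at about (322,285), in front of the door's outside face near its free edge (360,262). The knob is lower, at (338,283), and the tips clear it. I'll push along the arc.

Run:
```python
from h import *
for th,off,v in [(.56,0,.08),(.40,0,.1),(.24,0,.1),(.12,0,.08),(.05,0,.05),(0,-.006,.04)]:
    p,o=doorpose(th,off); r=robot.move_linear(p,o,vel=v,force_limit=25)
    print(th,r,round(get_t(),2),np.round(get_ee_pos()-p,4),np.round(get_force(),2))
    if r: break
snap('top','t2.png'); snap('wrist','w2.png')
```

```text
0.56 False 4.85 [-0.0001  0.0001 -0.0001] [-1.32 -0.63  0.04]
0.4 False 5.29 [-0.0004  0.0002 -0.0001] [ 0.34 -0.74 -0.41]
0.24 False 5.73 [-0.0005  0.0003 -0.0002] [ 0.47  0.57 -0.48]
0.12 False 6.16 [-0.0005  0.0004 -0.0001] [ 0.11  0.52 -0.18]
0.05 False 6.56 [-0.0002  0.0002 -0.    ] [-0.13  0.56  0.45]
0 True 6.86 [-0.0058  0.0086 -0.001 ] [-0.66 -0.25  0.56]
```

View pics/t2.png

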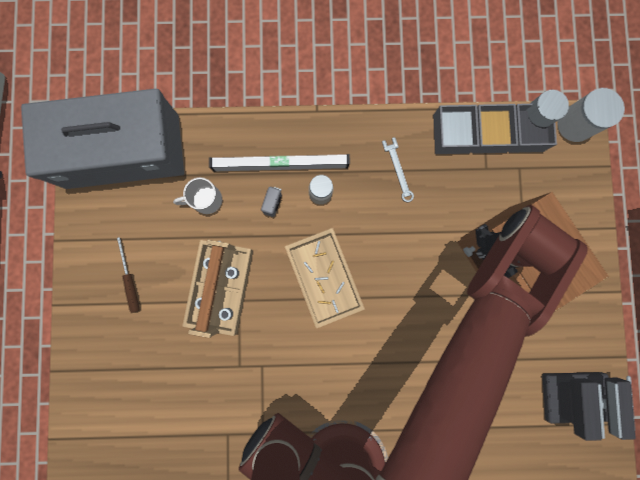

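View pics/w2.png

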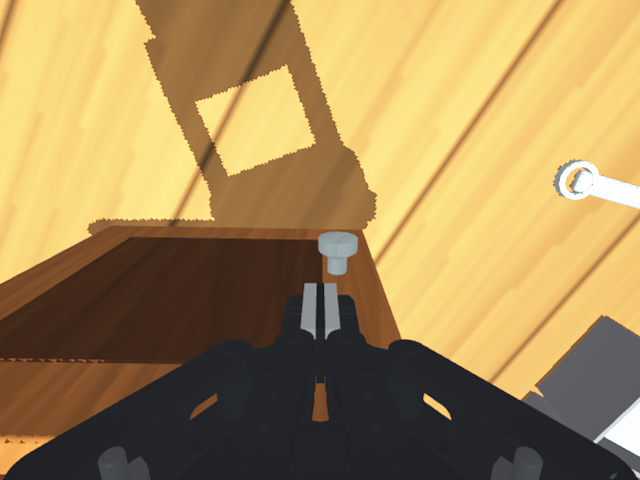

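Run:
```python
from h import *
p,o=doorpose(0,-.010); r=robot.move_linear(p,o,vel=.03,force_limit=15)
print(r,round(get_t(),2),get_ee_pos()-p,get_force())
robot.sleep(.2); print(get_ee_pos()-p,get_force())
p0,_=doorpose(0,0); n=doorpose(0,1)[0]-p0; print('offset of face from nominal shut',(get_ee_pos()-p0)@n)
```

```text
True 7.22 [-0.0080976   0.01224968 -0.00223691] [-0.00141561  0.1481605   1.19019128]
[-0.00841799  0.0125528  -0.00283303] [0.30001629 0.27520923 0.18994823]
offset of face from nominal shut 0.005081439995900324
```

Run:
```python
from h import *
import pickle
p,o=doorpose(0,.05); robot.move_linear(p,vel=.12); p[2]=.16; 
p,o=doorpose(0,.07,.28); robot.move_linear(p,vel=.2)
a=np.array([.4605-.05*np.cos(-.2)*0,.305,.30])
robot.command_gripper(.085)
robot.move_to(a,down((np.cos(-.2),np.sin(-.2))))
print(get_t(),get_force())
d={n:snap(n,n+'3.png') for n in ('top','wrist','side')}
pickle.dump(d,open('s3.pkl','wb'))
a=d['top']['frame'][:,:,::-1]
cv2.imwrite('pics/z3.png',cv2.resize(a[185:330,420:620],None,fx=4,fy=4,interpolation=cv2.INTER_CUBIC))
```

```text
11.5583 [ 0.0532787  -0.58217268  0.09685606]
```

View pics/z3.png

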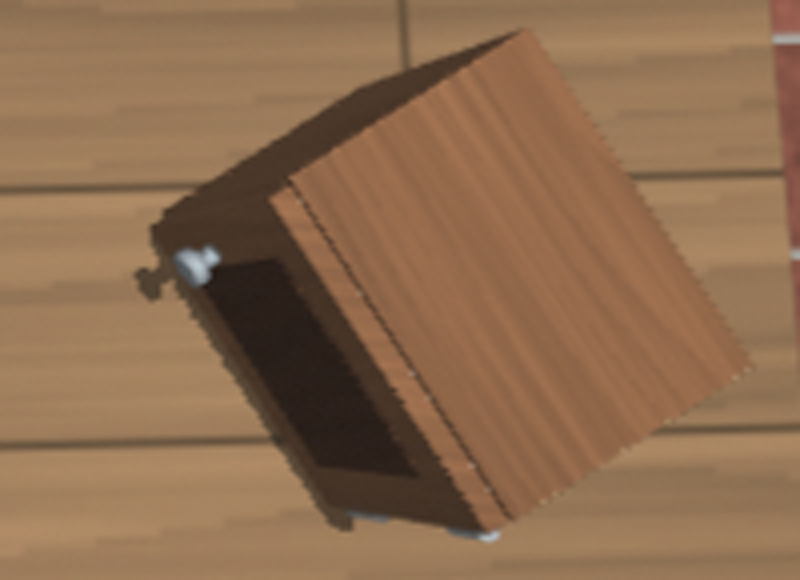

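View pics/wrist3.png

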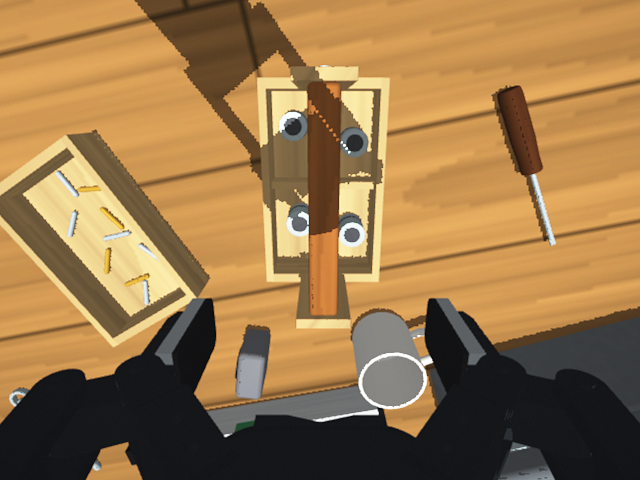

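View pics/side3.png

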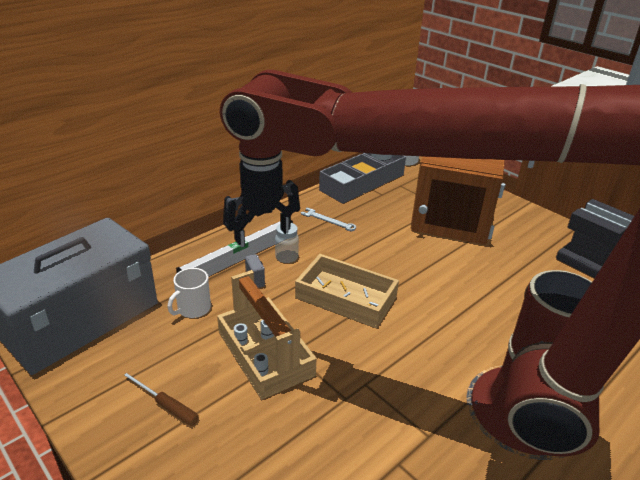

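Run:
```python
from h import *
import pickle
d=pickle.load(open('s3.pkl','rb')); s=d['top']
g=lambda u,v,z,o:onz(s,o[0]+u/4-.375,o[1]+v/4-.375,z)
o=(420,185)
an=lambda a,b:np.arctan2(*(a-b)[[1,0]])
print('cab',an(g(290,178,.22,o),g(512,520,.22,o)),'door outer',an(g(269,198,.218,o),g(488,532,.218,o)))
# sample gap line
im=cv2.resize(s['frame'][185:330,420:620],None,fx=4,fy=4,interpolation=cv2.INTER_CUBIC)
cv2.imwrite('pics/z4.png',cv2.resize(im[160:560,240:540,::-1],None,fx=2,fy=1.5*1.0) if 0 else cv2.resize(s['frame'][220:322,478:555,::-1],None,fx=7,fy=5.8,interpolation=cv2.INTER_NEAREST))
w=d['wrist']
top=[onz(w,u,v,.149) for u,v in [(307,83),(341,83),(338,317),(308,314)]]
print(np.round(top,4).tolist(),np.mean(top,0),an(top[0]+top[1],top[2]+top[3]),an(top[0],top[3]),an(top[1],top[2]))
print('tray top',[np.round(onz(s,p[0],p[1],.055),3).tolist() for p in [(333,229),(285,247)]])
```

```text
cab 0.5266799810917477 door outer 0.5325949457225397
[[0.3637, 0.3141, 0.149], [0.3687, 0.3389, 0.149], [0.5638, 0.3, 0.149], [0.5553, 0.2738, 0.149]] [0.46288574 0.30667608 0.149     ] 2.939447654951335 2.9342998851772766 2.9445151441687907
tray top [[0.6, 0.011, 0.055], [0.557, 0.134, 0.055]]
```

View pics/z4.png

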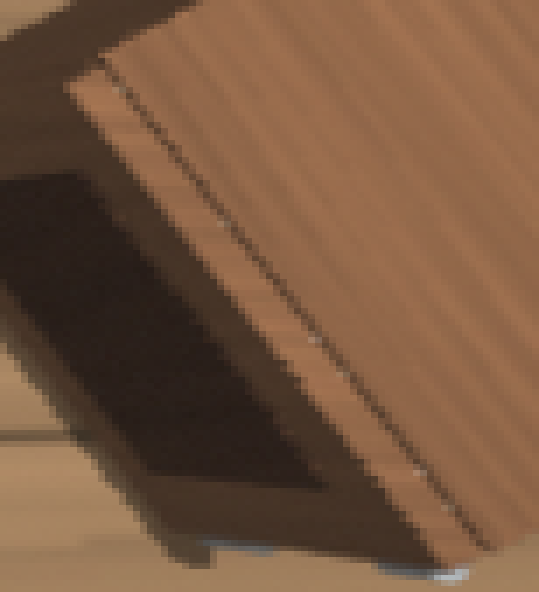

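The door's top edge is parallel to the cabinet front to within 0.006 rad, with a uniform seam from (100,60) to (485,548) in the zoom, so the door is shut. The wrist view has the bar running from (324,83) to (323,315), at an angle of -0.202 rad. Next is the grasp.

Run:
```python
from h import *
o=down((np.cos(-.2),np.sin(-.2)))
r=robot.move_linear([.4617,.306,.117],o,vel=.12,force_limit=10)
print(r,get_t(),get_ee_pos(),get_force())
if not r:
    robot.command_gripper(0.0,80)
    print(get_t(),get_finger_gap(),get_ee_pos(),get_force(),get_ft_torque())
snap('wrist','w5.png'); snap('side','sd5.png')
```

```text
False 13.3833 [0.46232563 0.30628779 0.11804105] [ 0.54137863 -0.33277187  0.49968828]
13.9583 0.025196652271027912 [0.46189316 0.30652812 0.11730069] [ 1.0998934   3.51467739 -0.55299229] [ 0.29863525 -0.05332941 -0.04266291]
```

View pics/w5.png

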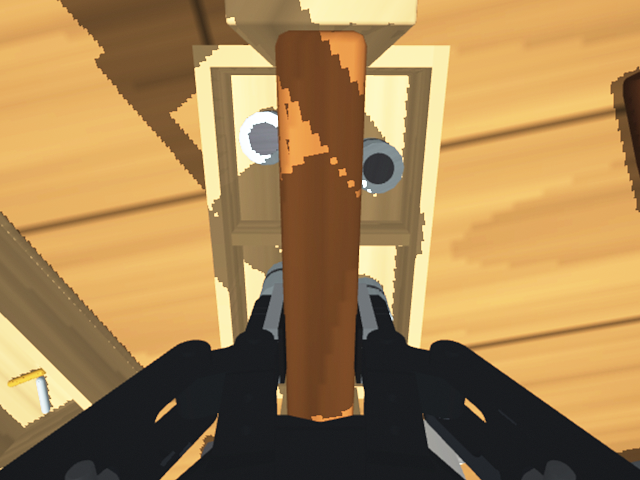

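View pics/sd5.png

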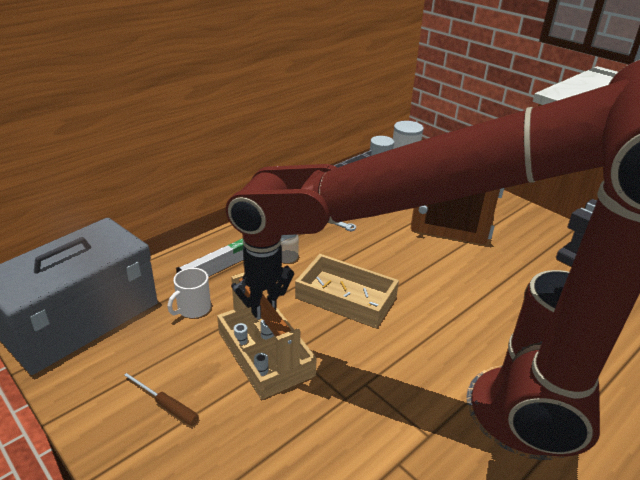

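The fingers are shut on the bar with a 25 mm gap, and the bar runs centred between the pads at around (322,300). Lifting now.

Run:
```python
from h import *
import pickle
p=get_ee_pos()
robot.move_linear([p[0],p[1],p[2]+.03],vel=.05); print(get_finger_gap(),get_force(),get_ft_torque())
robot.move_linear([p[0],p[1],p[2]+.101],vel=.07); robot.sleep(.5)
print(get_t(),get_finger_gap(),get_ee_pos(),get_force(),get_ft_torque(),get_orientation()[:,1])
d={n:snap(n,n+'6.png') for n in ('top','wrist','side')}
pickle.dump(d,open('s6.pkl','wb'))
```

```text
0.024658723044332212 [ 0.55233297 -0.44671164 -7.7943926 ] [-0.03881684  0.01671825  0.07089098]
16.4833 0.025047313805337236 [0.46189544 0.30655522 0.21829858] [-0.9034854   0.26643982 -7.73128889] [-0.02690442 -0.02031283 -0.04280784] [-6.63070701e-05 -3.10507246e-05 -9.99999997e-01]
```

View pics/side6.png

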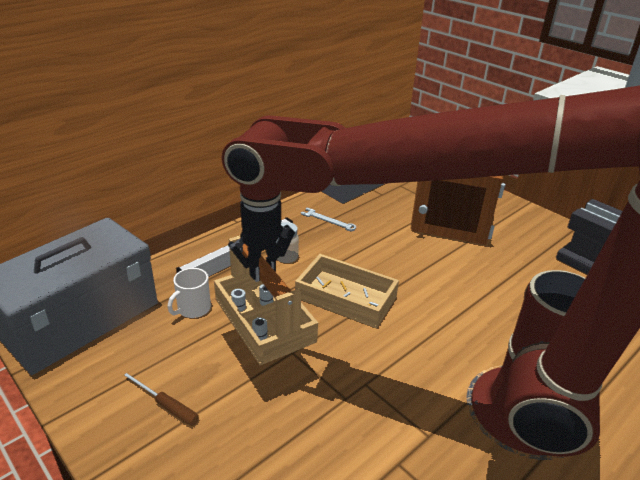

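View pics/wrist6.png

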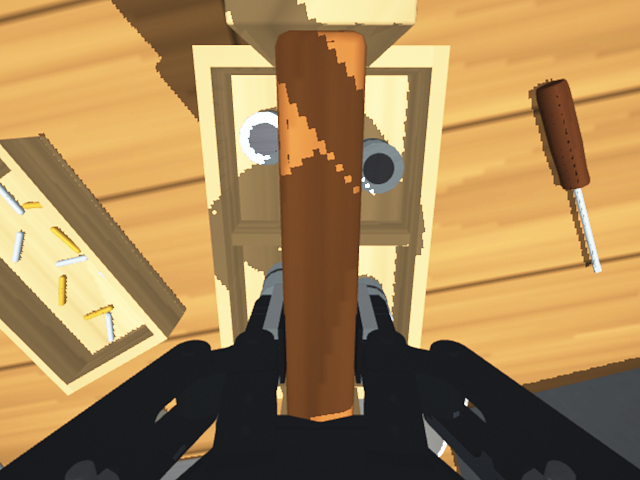

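View pics/top6.png

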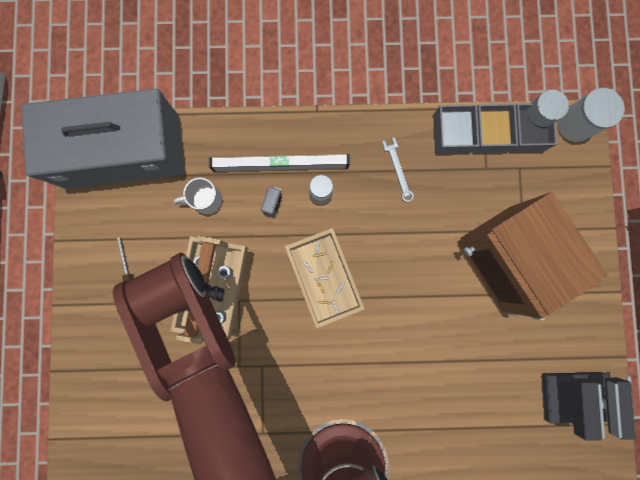

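The wrist view of the tote is the same as before the lift: bar at (322,225), rim corners at (193,46) and (450,46), sockets at (262,138) and (380,166). So it has not tilted in the gripper. The side and top views show the sockets in the tote, the door shut, and the tray and other things where they were.

Run:
```python
from h import *
print(job.finish_job(),get_t(),get_ee_pos(),get_finger_gap(),get_force())
```

```text
the job is handed in; nothing more can be done
the job is handed in; nothing more can be done
```

The cabinet door is shut on its catch, and I handed the job in with the tote held still, about 10 cm above the bench, at about 16.5 s of the 53 s allowed.

- **Door:** I pushed it shut along its arc with the closed fingers. Seen from above after I pulled back, its edge is parallel to the cabinet front to within 0.006 rad, with an even seam. The last two pushes stopped early on their force limits (25 N and 15 N), about 5 mm before the shut position I had calculated. The picture, not the contact point, is what shows the door shut.
- **Tote:** I gripped the bar with 80 N and lifted it straight up 101 mm. The gripper still points straight down and the load on it is steady at about 7.7 N. The wrist picture looks the same before and after the lift, so the tote has not tilted or slipped.
- **Sockets and the rest:** In the last pictures the sockets I can see are standing in place; the fingers hide part of the tote, so I did not count all four clearly in one view. The tray and the other things on the bench look unmoved, except where the arm blocks the view.

The readings I asked for after handing in were not available, so the checks above are from just before.

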